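# Unclamp the bottle carrier and lift it off the shaker

### The arm

A 6-joint arm with a two-finger parallel gripper is mounted at the origin on the work surface. World frame = base frame: x ahead of the robot, y to its left, z up, the work surface at z = 0. Lengths are in m, angles in rad, forces in N, time in s.
With the tool pointing down it reaches from about 0.275 to 0.725 m from the base axis. Payload 15.9 kg.
Tool frame: the origin (TCP) lies at the very end of the fingers, on their centre line; the grasp point (between the pads) lies env.hold_point_z behind it (env.hold_point_z is the distance from the TCP to the grasp point, in m); z points along the fingers, y is the line along which they close (so a half turn about z gives the same grasp; the last joint's range is limited). The gripper opens to 85 mm and grips with 20 to 120 N. Pads are 22 mm wide; open, the fingers measure 114 mm over their backs; the gripper's body (76 mm by 85 mm) begins 54 mm behind the grasp point. The pads swing forward as they close: fully open they stand 13 mm farther back than shut.
Start: joints at [-1.124, 0.213, -0.034, 1.323, 0, 1.571], TCP at [0.216, -0.451, 0.231] pointing down, gripper open.
Joint ranges: [-2.98, 2.98], [-0.74, 1.72], [-1.14, 1.35], [-2.1, 2.04], [-1.57, 1.44], [-3.14, 3.14]. Speed limits (rad/s): [1.89, 1.89, 2.39, 2.57, 3.14, 3.14].

### API

Orientations are given as a unit quaternion [w, x, y, z].
In Python, from workcell import sensors, eyes, ticket, env gives the robot as it stands.
- The arm moves only by the shell command python3 -m inch 'ROWS' [FORCE]. ROWS is JSON, a list of rows, each a list of 7 numbers: the shift along the world's x, y, z in mm, then the turn, a rotation vector about the world's x, y, z in rad, then the opening, from 0 (shut) to 1 (fully open). A call has 1 to 10 rows; each row shifts and turns the commanded pose from where the row before left it; what a row does not reach is not made up. A row lasts 1/8 s, in which the tool goes at most 62.5 mm and 10.7 degrees, less where a joint would pass 70% of its speed; a pose out of reach is approached as far as the arm can. A call with a gripper value outside its range is refused whole. The fingers move at their own pace and stop on an object; FORCE is the grip in N (left out, the last holds). Time passes only in rows, so rows that do not move let the fingers close. It gives the time, the measured TCP pose, the force, the opening and the grip force at its end, in the units of the state.
- sensors.observe(): the state, without advancing time (a new reading comes with each control period).
- eyes.snapshot(name): name is "scene" or "top"; returns a dict with "frame" (480x640x3 uint8, red, green, blue), "z_map" (480x640 float32, m along the optical axis (not along the pixel's ray), 0 where there is no reading), "K" (3x3 intrinsics, pixels), "R" (3x3) and "t" (3): a world point X has camera coordinates R X + t. Camera axes: x right, y down, z forward; pixel columns grow to the right and rows downward; lengths in m; the calibration is good to about 2 mm. A picture is of the moment at which its call begins.
- ticket.hand_in(): hands the job in; it is judged then, once.
The state is a dict: "time": time; "joint_pos": joint angles; "dq": joint speeds; "joint_efforts": joint torques, N m; "eef_pos": TCP position; "orientation": TCP orientation; "ft_force": force on the tool from outside, world axes, zero at the start; "wrist_torque": the same for the moment, N m; "finger_gap": finger opening in m; "finger_force": force on a finger pad.
Only numpy, scipy, OpenCV 4.12 (cv2) and the standard library are available. Lean on these libraries where they do the work, as an engineer would, in place of code of your own. Each camera call takes 0.05 s, during which the arm holds its last target. There are 200 camera calls.

### The job

Open the clamp on the shaker: wind the handwheel counter-clockwise until the blue jaw is all the way back against its red stops. Then take the bottle carrier by its yellow bar, lift it straight up about ten centimetres clear of the platform with both bottles in it, and keep it there level and steady for a couple of seconds; finish while still holding it in the air above the shaker. Do not tip the carrier on the way, and leave the clamp open and the other things on the bench and platform where they are.

Things in the scene. Friction and masses are not known exactly. Their poses are not given: they have to be found in the camera images.
- shaker: white benchtop shaker, bolted down, 260 mm (its x; bare sizes in this list are mm) x 300 (its y), flat aluminium platform 55 above its underside. Origin: centre of its underside, on the bench. Towards +y stands the bottle carrier by a low fence; at the -y end a grey gearbox (top 81 above the bench) with the handwheel; the clamp jaw slides between them along y
- carrier: white plastic bottle carrier: open tray 130 (its x) x 68 (its y) x 36, two wells, uprights at its x ends, yellow bar on top. An 18 wide, 6 thick flange runs along the foot of its -y side; the closed jaw's lip overlaps it, 3.5 above it. Origin: centre of the tray's underside, at first on the platform; axes parallel to the shaker's within 0.03 rad. With bottles 0.37 to 0.6 kg
- bar (a point): middle of the carrier's yellow carrying bar, which runs along the carrier's x: 130 long (118 free between the uprights), 16 wide (carrier's y), 14 tall, its centre 135 above the carrier's underside; the bottle tops stand 89 above that underside, so 39 of free height lies under the bar
- sample_near: sample bottle with orange cap, 52 diameter x 85 tall, standing loose in the carrier's -x well (centre at x = -31.5 in the carrier, well floor 4 above the underside). Origin: centre of its foot
- sample_far: the same bottle in the carrier's +x well (x = +31.5)
- jaw (a joint): travel in m of the blue clamp jaw (bar 120 long, 18 tall) away from the carrier, along the shaker's -y: 0 fully closed, 0.036 fully open, touching the two red stop blocks; starts at 0.0005 to 0.006 and stays where it is left. The carrier cannot rise until the jaw has gone back some 0.02
- handwheel (a joint): angle in rad of the black handwheel (104 diameter, upright axis) on the gearbox. It grows counter-clockwise seen from above and opens the jaw by 0.0046 m per rad; 0 closed, 7.826 at the open stop (over a full turn from the start). At 0 the crank grip lies to the shaker's +x of the wheel axis. About 2 N at the grip turns it; it stays where it is left
- wheel_axis (a point): point on the handwheel's upright axis, at the height of the middle of the crank grip (122 above the bench); fixed on the shaker at x = 0, y = -85
- crank_grip (a point): middle of the red upright crank grip on the handwheel: a cylinder 20 diameter, 46 tall (from 96 to 142 above the bench), 40 from the wheel's axis. It spins freely about its own axis, so it can be held from above without turning the hand while it is carried round the circle
- vial: small amber screw-cap vial, 24 diameter x 45 tall, standing on the shaker's platform beside the clamp jaw. Bystander; origin: centre of its foot
- reagent: clear glass bottle with orange cap, 68 diameter x 150 tall, on the bench to one side. Bystander; origin: centre of its foot
- amber: amber glass bottle with black cap, 64 diameter x 130 tall, on the bench to one side. Bystander; origin: centre of its foot
- beaker: clear plastic beaker, 76 diameter x 95 tall, on the bench to one side. Bystander; origin: centre of its foot
- jar: squat amber jar with white lid, 72 diameter x 85 tall, on the bench to one side. Bystander; origin: centre of its foot
- tipbox: blue pipette-tip box with clear lid, 85 x 122 x 65, on the bench. Bystander; origin: centre of its foot
Not all that is in view belongs to the job. What is shaped like the sample_near but pink is not meant.

How it is judged:
By the outcome, as a careful person would: the job done as asked, in the order asked, and still so for the second after the job is handed in, while the arm keeps its last pose, push and grip.
It also fails if it takes over 54 s, if anything falls off the work surface, if the arm or the gripper's body presses on something with over 40 N, if the wrist force passes 120 N, or if a joint passes its speed limit or range.

## Working session

There is one attempt and no reset: what is moved stays moved. The work goes in short steps, Python scripts to look and compute and a shell command to move; the robot and the scene stay as the last step left them, time stands still between calls to the robot, and variables do not carry over. Pictures are saved under pics/ and viewed, at most 10 in all, crops included, and the job is handed in when it is done.

```bash
mkdir -p pics; ls; cat > h.py <<'E'
import numpy as np, cv2
from workcell import sensors, eyes, ticket, env
def snap(n,save=None):
    s=eyes.snapshot(n)
    if save: cv2.imwrite('pics/'+save,cv2.cvtColor(s['frame'],cv2.COLOR_RGB2BGR))
    return s
def pts(s):
    v,u=np.mgrid[:480,:640]; z=s['z_map']
    c=np.stack([u*z,v*z,z],-1).astype(float)
    pc=np.stack([(u-s['K'][0,2])/s['K'][0,0]*z,(v-s['K'][1,2])/s['K'][1,1]*z,z],-1)
    P=(pc-s['t'])@s['R']; P[z==0]=np.nan
    return P
E
python3 - <<'E'
from h import *
a=snap('scene','s1.png');b=snap('top','t1.png')
np.savez('a.npz',**a);np.savez('b.npz',**b)
o=sensors.observe();print(o,env.hold_point_z)
for s in(a,b):print(s['K'],-s['R'].T@s['t'],s['R'])
E
```

```text
pics
{'time': 0.1, 'joint_pos': array([-1.12397645e+00,  2.13300587e-01, -3.49693916e-02,  1.32348187e+00,
       -3.78791352e-06,  1.57081676e+00]), 'dq': array([ 0.00103846, -0.00060303,  0.00303296,  0.00013007,  0.00119788,
        0.00086079]), 'joint_efforts': array([-7.06023147e-04, -6.87252116e+01,  4.87804055e+01,  1.22885554e-02,
       -4.98199540e-06,  2.60290967e-06]), 'eef_pos': array([ 0.21592402, -0.45065294,  0.23087952]), 'orientation': array([-4.65468731e-04,  9.75149779e-01,  2.21546112e-01, -1.07702947e-04]), 'ft_force': array([-0.5419589 ,  0.09884146, -0.61226626]), 'wrist_torque': array([ 0.0018133 , -0.02449958, -0.04016534]), 'finger_force': 0.0, 'finger_gap': 0.08535012338210711} 0.0187
[[482.72447074   0.         329.48282776]
 [  0.         482.72447074 249.21228323]
 [  0.           0.           1.        ]] [ 0.85679424 -0.61232738  0.90107601] [[ 0.87089364  0.49131557  0.01238045]
 [ 0.36682414 -0.63304582 -0.68168398]
 [-0.32708456  0.59821569 -0.73154199]]
[[565.25789866   0.         318.5372459 ]
 [  0.         565.25789866 237.75779797]
 [  0.           0.           1.        ]] [ 0.42504316 -0.00612071  1.47002333] [[-0.00544181 -0.9999224  -0.0112063 ]
 [-0.99706538  0.00628133 -0.07629668]
 [ 0.07636115  0.01075822 -0.99702218]]
```

View pics/s1.png

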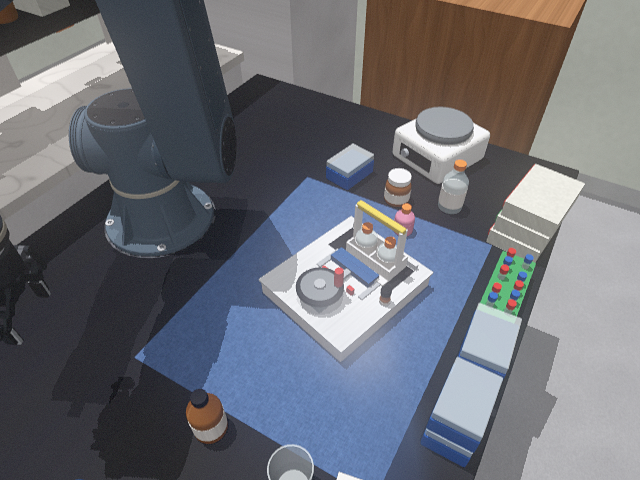

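View pics/t1.png

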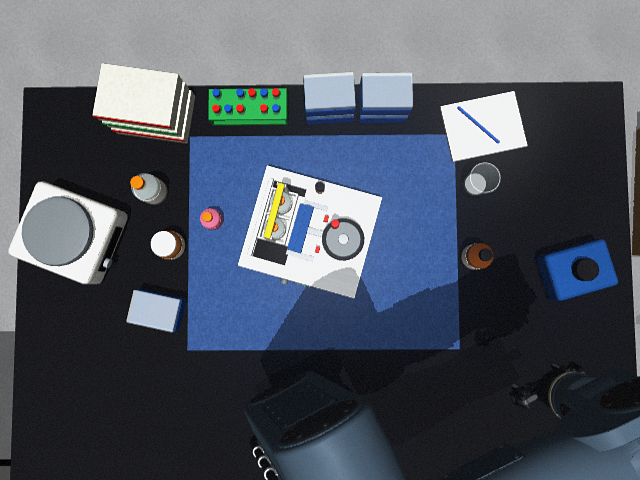

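The scene view shows the shaker at about (350,285), with the yellow bar at (380,217), the wheel at (320,288), the grip at (339,275) and the vial at (385,297). In the top view the bar is at (274,210), the wheel hub at (343,239), the grip at about (334,224) and the vial at (319,187).

```bash
python3 - <<'E'
from h import *
for n in 'ab':
    s=dict(np.load(n+'.npz'));P=pts(s);h=cv2.cvtColor(s['frame'],cv2.COLOR_RGB2HSV)
    H,S,V=[h[...,i].astype(int) for i in range(3)]
    on=(abs(P[...,0]-.47)<.25)&(abs(P[...,1]-.02)<.2)
    def rep(nm,m):
        q=P[m]
        if len(q)<5: print(n,nm,len(q));return
        (c,wh,an)=cv2.minAreaRect(q[:,:2].astype(np.float32)*1000)
        v,u=np.nonzero(m);print(n,nm,len(q),'med',np.median(q,0).round(4),'rect',np.round(c,1),np.round(wh,1),round(an,1),'zmax',np.percentile(q[:,2],95).round(3),'px',u.mean().round(),v.mean().round())
    rep('bar',on&(H>22)&(H<33)&(S>130)&(V>90)&(P[...,2]>.17))
    red=on&((H<5)|(H>174))&(S>140)&(P[...,2]>.05)
    k,l,st,ce=cv2.connectedComponentsWithStats(red.astype(np.uint8))
    for i in range(1,k):
        if st[i,4]>6: rep('red%d'%i,l==i)
    rep('grip',red&(P[...,2]>.11)&(P[...,2]<.15))
    rep('jaw',on&(H>105)&(H<120)&(S>140)&(P[...,2]>.05))
    rep('plat',on&(S<40)&(V>120)&(abs(P[...,2]-.055)<.006))
    rep('wheel',on&(S<60)&(V<140)&(P[...,2]>.084)&(P[...,2]<.105))
    rep('pink',on&(H>165)&(H<174)&(S>90))
    rep('vial',on&(V<90)&(P[...,2]>.08)&(P[...,2]<.11))
E
```

```text
a bar 43 med [0.5838 0.1117 0.1938] rect [587.1 107.5] [ 14.6 127.8] 75.0 zmax 0.196 px 380.0 214.0
a grip 0
a jaw 0
a plat 6857 med [ 0.5774 -0.0294  0.053 ] rect [551.   29.1] [307.7 267.4] 73.9 zmax 0.056 px 339.0 292.0
a wheel 579 med [ 0.5498 -0.0648  0.0916] rect [540.    9.5] [202.1 186.1] 40.2 zmax 0.099 px 331.0 291.0
a pink 0
a vial 1
b bar 388 med [0.5853 0.1087 0.196 ] rect [586.7 109. ] [ 15.6 129.1] 74.9 zmax 0.201 px 274.0 210.0
b red1 25 med [ 0.581  -0.0098  0.0722] rect [580.6  -9.3] [ 8.7 14.3] 74.5 zmax 0.076 px 326.0 218.0
b red2 54 med [ 0.5613 -0.0308  0.1405] rect [560.7 -29.7] [16.3 16.6] 0.0 zmax 0.144 px 335.0 223.0
b red3 24 med [0.504  0.0129 0.0727] rect [503.8  12.6] [ 8.6 14.7] 72.0 zmax 0.077 px 317.0 249.0
b grip 54 med [ 0.5613 -0.0308  0.1405] rect [560.7 -29.7] [16.3 16.6] 0.0 zmax 0.144 px 335.0 223.0
b jaw 698 med [0.5543 0.0548 0.0731] rect [447.   39.8] [446.6  97.6] 7.1 zmax 0.08 px 300.0 234.0
b plat 7155 med [0.5391 0.0079 0.0548] rect [552.   31.4] [304.3 264.5] 73.9 zmax 0.06 px 317.0 234.0
b wheel 579 med [ 0.5373 -0.0387  0.0934] rect [581.5  11.9] [251.3 172.2] 74.2 zmax 0.101 px 337.0 231.0
b pink 0
b vial 456 med [ 0.5349 -0.0408  0.0936] rect [579.7  -5.7] [236.8 123.7] 49.9 zmax 0.101 px 339.0 232.0
```

```bash
python3 -m inch '[[25,30,1,0,0,0.174,1],[25,30,1,0,0,0.174,1],[25,30,1,0,0,0.174,1],[25,30,1,0,0,0.174,1],[25,30,1,0,0,0.174,1],[25,30,1,0,0,0.174,1],[25,30,1,0,0,0.174,1],[25,30,1,0,0,0.174,1],[25,30,1,0,0,0.174,1],[25,30,1,0,0,0.174,1]]' 20
```

```text
time: 1.35
eef_pos: [0.4666, -0.1497, 0.2411]
orientation: [-0.0, 0.457, 0.89, -0.0]
ft_force: [-0.1, 0.3, 0.0]
finger_gap: 0.0853
finger_force: 0.0
```

```bash
python3 -m inch '[[25,30,0,0,0,0.174,1],[25,30,0,0,0,0.174,1],[25,30,0,0,0,0.174,1],[20,31,0,0,0,0.171,1],[0,0,0,0,0,0,1],[0,0,0,0,0,0,1]]'
python3 - <<'E'
from h import *
from scipy.spatial.transform import Rotation as R
o=sensors.observe();q=o['orientation'];M=R.from_quat(q[[1,2,3,0]]).as_matrix();print(M.round(3),np.degrees(np.arctan2(M[1,1],M[0,1])),o['joint_pos'].round(2))
s=snap('scene','s2.png');i=s['frame'][190:370,230:450];cv2.imwrite('pics/s2c.png',cv2.cvtColor(cv2.resize(i,None,fx=3,fy=3),cv2.COLOR_RGB2BGR))
E
```

```text
time: 2.1
eef_pos: [0.5607, -0.0301, 0.241]
orientation: [-0.0, 0.131, 0.991, -0.0]
ft_force: [0.3, -1.1, -0.9]
finger_gap: 0.0854
finger_force: 0.0
[[-0.966  0.26  -0.001]
 [ 0.26   0.966 -0.   ]
 [ 0.001 -0.    -1.   ]] 74.92423254947262 [-0.05  0.34  0.16  1.39 -0.    0.21]
```

View pics/s2c.png

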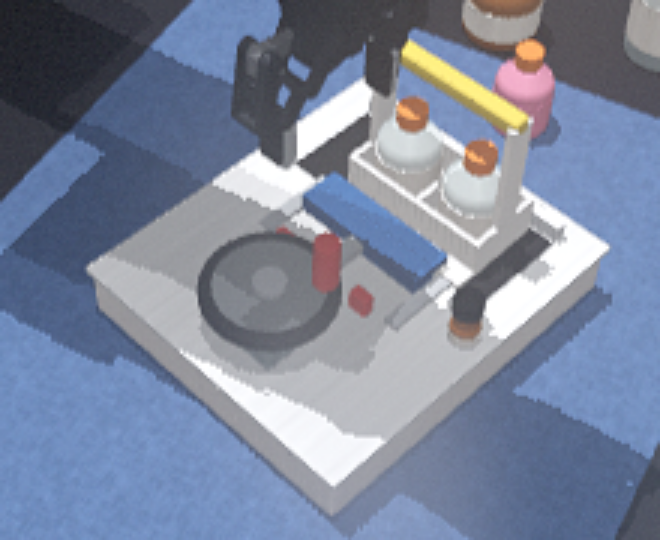

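The open fingers hang above the wheel (crop about 330,260 is the grip), and nothing is in the way of the descent. I'll go down and close on it.

```bash
python3 -m inch '[[0,0,-24,0,0,0,1],[0,0,-24,0,0,0,1],[0,0,-24,0,0,0,1],[0,0,-24,0,0,0,0.8],[0,0,-24,0,0,0,0.6],[0,0,-13,0,0,0,0.6],[0,0,0,0,0,0,0],[0,0,0,0,0,0,0],[0,0,0,0,0,0,0],[0,0,0,0,0,0,0]]' 25
python3 - <<'E'
from h import *
c=np.array([.5284,-.0502]);p=sensors.observe()['eef_pos'][:2];d=p-c;print(np.hypot(*d)*1000,np.degrees(np.arctan2(d[1],d[0])))
a=np.arctan2(d[1],d[0]); r=40; st=0.25
q=[r*np.array([np.cos(a+st*k),np.sin(a+st*k)]) for k in range(33)]
for k in range(32):print((q[k+1]-q[k]).round(1).tolist(),end=' ')
E
```

```text
time: 3.4
eef_pos: [0.5613, -0.0302, 0.1091]
orientation: [0.0, 0.131, 0.991, -0.0]
ft_force: [-4.7, -3.7, 6.5]
finger_gap: 0.0194
finger_force: 25.2
38.48425484418512 31.289372000787015
[-6.2, 7.8] [-7.9, 6.0] [-9.2, 3.9] [-9.9, 1.5] [-9.9, -1.0] [-9.4, -3.4] [-8.2, -5.6] [-6.6, -7.5] [-4.5, -8.9] [-2.2, -9.7] [0.3, -10.0] [2.8, -9.6] [5.0, -8.6] [7.0, -7.1] [8.5, -5.1] [9.6, -2.9] [10.0, -0.4] [9.8, 2.1] [8.9, 4.4] [7.6, 6.5] [5.7, 8.2] [3.5, 9.3] [1.1, 9.9] [-1.4, 9.9] [-3.8, 9.2] [-5.9, 8.0] [-7.7, 6.3] [-9.1, 4.2] [-9.8, 1.8] [-10.0, -0.7] [-9.5, -3.1] [-8.4, -5.4]
```

```bash
python3 -m inch '[[-6.2,7.8,0,0,0,0,0],[-7.9,6,0,0,0,0,0],[-9.2,3.9,0,0,0,0,0],[-9.9,1.5,0,0,0,0,0],[-9.9,-1,0,0,0,0,0],[-9.4,-3.4,0,0,0,0,0],[0,0,0,0,0,0,0]]'
```

```text
time: 4.28
eef_pos: [0.5085, -0.0152, 0.1091]
orientation: [0.001, 0.131, 0.991, 0.0]
ft_force: [-1.6, -0.8, 8.6]
finger_gap: 0.0191
finger_force: 25.3
```

Low forces, so I'll continue.

```bash
python3 -m inch '[[-8.2,-5.6,0,0,0,0,0],[-6.6,-7.5,0,0,0,0,0],[-4.5,-8.9,0,0,0,0,0],[-2.2,-9.7,0,0,0,0,0],[0.3,-10,0,0,0,0,0],[2.8,-9.6,0,0,0,0,0],[0,0,0,0,0,0,0]]'
```

```text
time: 5.15
eef_pos: [0.4904, -0.0671, 0.1091]
orientation: [0.001, 0.131, 0.991, -0.0]
ft_force: [-3.7, -4.1, 12.0]
finger_gap: 0.0193
finger_force: 25.8
```

```bash
python3 -m inch '[[5,-8.6,0,0,0,0,0],[7,-7.1,0,0,0,0,0],[8.5,-5.1,0,0,0,0,0],[9.6,-2.9,0,0,0,0,0],[10,-0.4,0,0,0,0,0],[9.8,2.1,0,0,0,0,0],[0,0,0,0,0,0,0]]'
```

```text
time: 6.02
eef_pos: [0.5413, -0.0881, 0.1091]
orientation: [0.001, 0.13, 0.991, 0.0]
ft_force: [1.4, 1.1, 8.8]
finger_gap: 0.0194
finger_force: 25.5
```

```bash
python3 -m inch '[[8.9,4.4,0,0,0,0,0],[7.6,6.5,0,0,0,0,0],[5.7,8.2,0,0,0,0,0],[3.5,9.3,0,0,0,0,0],[1.1,9.9,0,0,0,0,0],[-1.4,9.9,0,0,0,0,0],[-3.8,9.2,0,0,0,0,0],[0,0,0,0,0,0,0]]'
```

```text
time: 7.02
eef_pos: [0.5614, -0.0305, 0.1091]
orientation: [0.0, 0.13, 0.991, 0.0]
ft_force: [-4.4, -0.8, 9.5]
finger_gap: 0.0191
finger_force: 25.7
```

```bash
python3 -m inch '[[-5.9,8,0,0,0,0,0],[-7.7,6.3,0,0,0,0,0],[-4.5,2.1,0,0,0,0,0],[0,0,0,0,0,0,0]]'; python3 -m inch '[[-4.6,2.1,0,0,0,0,0],[-3,0.5,0,0,0,0,0],[0,0,0,0,0,0,0]]'
```

```text
time: 7.52
eef_pos: [0.5436, -0.0144, 0.1091]
orientation: [0.001, 0.13, 0.991, 0.0]
ft_force: [-1.8, -1.4, 9.0]
finger_gap: 0.0191
finger_force: 25.5
time: 7.9
eef_pos: [0.5385, -0.0125, 0.1093]
orientation: [0.003, 0.131, 0.991, -0.0]
ft_force: [15.3, -6.5, -3.5]
finger_gap: 0.0189
finger_force: 25.2
```

```bash
python3 -m inch '[[-2,0.5,0,0,0,0,0],[0,0,0,0,0,0,0]]'; python3 -m inch '[[0,0,0,0,0,0,0.6],[0,0,0,0,0,0,0.6],[0,0,0,0,0,0,0.6],[0,0,24,0,0,0,0.6],[0,0,40,0,0,0,1],[0,0,40,0,0,0,1],[0,0,40,0,0,0,1],[0,-60,0,0,0,0,1],[0,-60,0,0,0,0,1],[0,0,0,0,0,0,1]]'
python3 - <<'E'
from h import *
s=snap('scene');i=s['frame'][190:370,230:450];cv2.imwrite('pics/s3c.png',cv2.cvtColor(cv2.resize(i,None,fx=3,fy=3),cv2.COLOR_RGB2BGR))
s=snap('top');np.savez('b2.npz',**s);P=pts(s)
i=s['frame'][150:310,220:400];cv2.imwrite('pics/t3c.png',cv2.cvtColor(cv2.resize(i,None,fx=4,fy=4,interpolation=cv2.INTER_CUBIC)[:600],cv2.COLOR_RGB2BGR))
h=cv2.cvtColor(s['frame'],cv2.COLOR_RGB2HSV);H,S,V=[h[...,i].astype(int) for i in range(3)]
def rep(nm,m):
    q=P[m]
    (c,wh,an)=cv2.minAreaRect(q[:,:2].astype(np.float32)*1000);print(nm,len(q),np.median(q,0).round(4),np.round(c,1),np.round(wh,1),round(an,1))
on=(abs(P[...,0]-.55)<.16)&(abs(P[...,1]-.03)<.17)
rep('bar',on&(H>22)&(H<33)&(S>130)&(V>90)&(P[...,2]>.17)&(P[...,2]<.22))
rep('jaw',on&(H>100)&(H<122)&(S>140)&(P[...,2]>.065)&(P[...,2]<.09))
E
```

```text
time: 8.15
eef_pos: [0.5377, -0.0123, 0.1095]
orientation: [0.004, 0.131, 0.991, -0.0]
ft_force: [23.1, -7.5, -9.0]
finger_gap: 0.019
finger_force: 24.9
time: 9.4
eef_pos: [0.5334, -0.1348, 0.252]
orientation: [-0.0, 0.133, 0.991, -0.0]
ft_force: [1.1, 0.9, -0.2]
finger_gap: 0.0852
finger_force: 0.0
bar 387 [0.5862 0.1086 0.1964] [586.4 109. ] [ 15.5 128.8] 74.9
jaw 666 [0.549  0.0239 0.0731] [548.8  23.9] [ 35.4 118.6] 73.8
```

View pics/s3c.png

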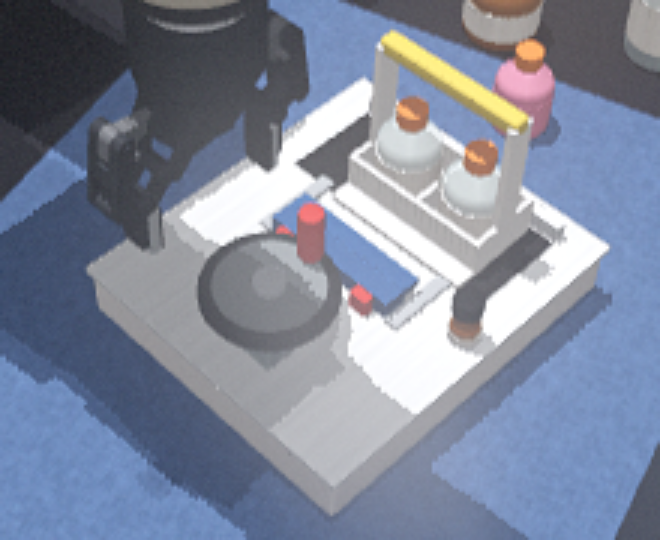

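View pics/t3c.png

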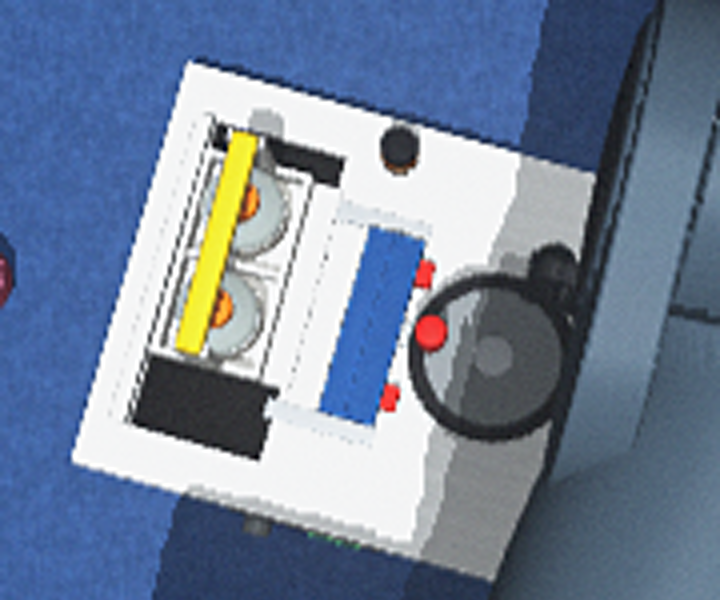

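The jaw now touches both red stops (top crop about 425,275 and 390,398), and the carrier, bottles and vial are undisturbed. Next is the bar.

```bash
python3 -m inch '[[9,40,0,0,0,0,1],[9,40,0,0,0,0,1],[9,41,0,0,0,0,1],[9,41,0,0,0,0,1],[9,41,0,0,0,0,1],[8,41,0,0,0,0,1],[0,0,0,0,0,0,1],[0,0,0,0,0,0,1]]' 80; python3 -m inch '[[0,0,-25,0,0,0,0.9],[0,0,-25,0,0,0,0.8],[0,0,-20,0,0,0,0.7],[0,0,-11,0,0,0,0.6],[0,0,0,0,0,0,0.5],[0,0,0,0,0,0,0.4]]'
```

```text
time: 10.5
eef_pos: [0.5865, 0.1133, 0.2523]
orientation: [-0.0, 0.13, 0.992, -0.0]
ft_force: [-0.0, 0.2, 0.3]
finger_gap: 0.0852
finger_force: 0.0
time: 11.25
eef_pos: [0.5873, 0.1124, 0.1722]
orientation: [0.001, 0.131, 0.991, 0.0]
ft_force: [-0.6, 0.1, -0.1]
finger_gap: 0.0339
finger_force: 0.0
```

```bash
python3 -m inch '[[-0.8,-3.4,0,0,0,0,0.4],[0,0,0,0,0,0,0.3],[0,0,0,0,0,0,0.25],[0,0,0,0,0,0,0.2],[0,0,0,0,0,0,0.15],[0,0,0,0,0,0,0.1],[0,0,0,0,0,0,0],[0,0,0,0,0,0,0]]' 80
```

```text
time: 12.25
eef_pos: [0.5862, 0.109, 0.1715]
orientation: [0.0, 0.131, 0.991, -0.0]
ft_force: [-1.2, -2.2, 4.8]
finger_gap: 0.0145
finger_force: 78.9
```

```bash
python3 -m inch '[[0,0,2,0,0,0,0],[0,0,3,0,0,0,0],[0,0,5,0,0,0,0],[0,0,5,0,0,0,0],[0,0,5,0,0,0,0],[0,0,0,0,0,0,0],[0,0,0,0,0,0,0]]'
python3 - <<'E'
from h import *
o=sensors.observe();print(o['wrist_torque'])
s=snap('scene');i=s['frame'][170:350,250:450];cv2.imwrite('pics/s4c.png',cv2.cvtColor(cv2.resize(i,None,fx=3,fy=3),cv2.COLOR_RGB2BGR))
E
```

```text
time: 13.12
eef_pos: [0.5861, 0.1091, 0.1912]
orientation: [-0.0, 0.13, 0.991, -0.0]
ft_force: [-0.3, 0.4, -5.3]
finger_gap: 0.0146
finger_force: 78.0
[ 0.04578663  0.00100448 -0.01312087]
```

View pics/s4c.png

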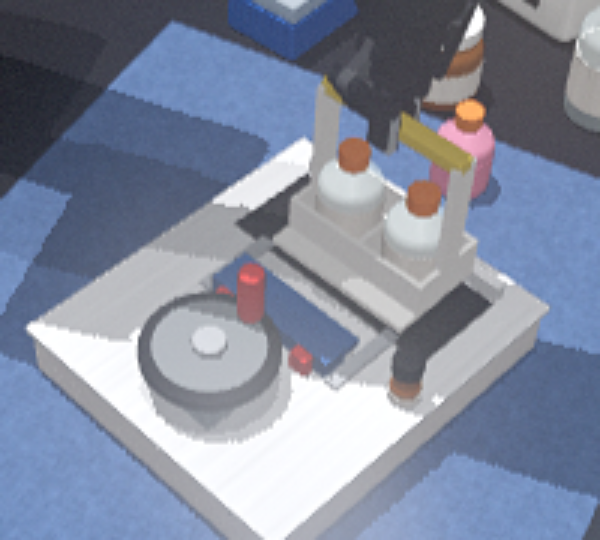

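The carrier is up about 20 mm, level, with both bottles seated (crop about 350,190 and 420,225). The wrist feels about 5 N of weight. I'll lift the rest of the way and hold.

```bash
python3 -m inch '[[0,0,6,0,0,0,0],[0,0,9,0,0,0,0],[0,0,11,0,0,0,0],[0,0,12,0,0,0,0],[0,0,12,0,0,0,0],[0,0,12,0,0,0,0],[0,0,10,0,0,0,0],[0,0,6,0,0,0,0],[0,0,3,0,0,0,0],[0,0,0,0,0,0,0]]'; python3 -m inch '[[0,0,0,0,0,0,0],[0,0,0,0,0,0,0],[0,0,0,0,0,0,0],[0,0,0,0,0,0,0],[0,0,0,0,0,0,0],[0,0,0,0,0,0,0],[0,0,0,0,0,0,0],[0,0,0,0,0,0,0],[0,0,0,0,0,0,0],[0,0,0,0,0,0,0]]';python3 -m inch '[[0,0,0,0,0,0,0],[0,0,0,0,0,0,0],[0,0,0,0,0,0,0],[0,0,0,0,0,0,0],[0,0,0,0,0,0,0],[0,0,0,0,0,0,0],[0,0,0,0,0,0,0],[0,0,0,0,0,0,0],[0,0,0,0,0,0,0],[0,0,0,0,0,0,0]]'
python3 - <<'E'
from h import *
s=snap('scene');i=s['frame'][130:330,250:470];cv2.imwrite('pics/s5c.png',cv2.cvtColor(cv2.resize(i,None,fx=2.9,fy=2.9),cv2.COLOR_RGB2BGR))
E
```

```text
time: 14.42
eef_pos: [0.5861, 0.1091, 0.2722]
orientation: [-0.0, 0.131, 0.991, -0.0]
ft_force: [-0.2, -0.1, -4.8]
finger_gap: 0.0143
finger_force: 78.1
time: 15.68
eef_pos: [0.5861, 0.1091, 0.2723]
orientation: [-0.0, 0.131, 0.991, -0.0]
ft_force: [0.0, -1.0, -5.2]
finger_gap: 0.0142
finger_force: 78.1
time: 16.92
eef_pos: [0.5861, 0.1091, 0.2723]
orientation: [-0.0, 0.131, 0.991, -0.0]
ft_force: [0.2, -0.4, -4.5]
finger_gap: 0.0146
finger_force: 78.1
```

View pics/s5c.png

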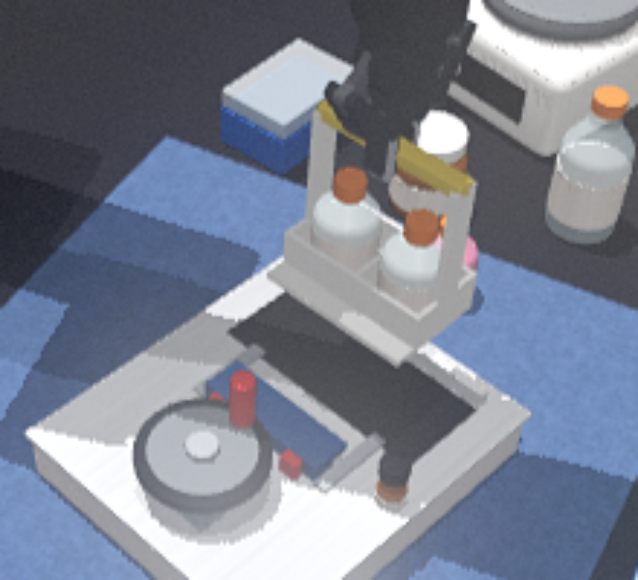

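The carrier hangs level about 100 mm up with both bottles in it (crop about 350,210 and 415,255). The clamp is open and the vial stands at (393,475).

```bash
python3 -c "
from workcell import ticket
print(ticket.hand_in())"
```

```text
the job is handed in; nothing more can be done
None
```

The job is handed in: the clamp is open with its jaw against both red stops, and the arm held the carrier about 10 cm above the platform, level and with both bottles in it, for over 2 s before hand-in at about 17 s.

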